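Set the strip up in the straightening fixture

ROBOT

A 7-joint arm with a two-finger parallel gripper is mounted at the origin on a cart in front of the work surface, level with it; the furniture and walls round the work are solid. World frame = base frame: x ahead of the robot, y to its left, z up, the work surface at z = 0. Lengths are in m, angles in rad, forces in N, time in s.
With the tool pointing down it reaches from about 0.4 to 0.9 m from the base axis. Payload 5.5 kg.
Tool frame: the origin (TCP) lies on the centre line of the jaws, within the pads' length; the fingertips stand 17 mm ahead of it and the grasp point (between the pads) lies 2 mm behind it; z points along the fingers, x is the direction in which the jaws open and shut, and the axes are right-handed (so a half turn about z gives the same grasp; the last joint's range is limited). The gripper opens to 92 mm and grips with 3 to 60 N. Pads are 19 mm wide; open, the fingers measure 130 mm over their backs; the gripper's body (75 mm by 190 mm) begins 47 mm behind the grasp point.
Start: joints at [1.607, 0.501, -0.427, 1.55, 0.221, 1.138, -0.21], TCP at [0.146, -0.633, 0.244] pointing down, gripper open.
Joint ranges: [-2.88, 2.88], [-0.31, 2.03], [-1.54, 1.56], [0.2, 2.42], [-1.41, 4.55], [0.19, 2.02], [-2.57, 2.57]. Speed limits (rad/s): [2.57, 2.57, 3.14, 3.14, 3.14, 3.14, 3.14].

INTERFACE

Orientations are given as a unit quaternion [w, x, y, z].
In Python, from station import state, get_image, finish_job, spot_in, silhouettes gives the robot as it stands.
- The arm moves only by the shell command python3 -m jog 'ROWS' [FORCE]. ROWS is a JSON object of lists of equal length, an entry for each row: "xyz": the shift along the tool's x, y, z in m, a list of three; "rot": the turn, a rotation vector about the tool's x, y, z in degrees, a list of three; "fingers": the finger opening in m, from 0 to 0.0918. In form: {"xyz": [[dx, dy, dz], ...], "rot": [[rx, ry, rz], ...], "fingers": [fingers, ...]}. A call has 1 to 12 rows; each row shifts and turns the commanded pose from where the row before left it, along the tool's axes as they then stand; what a row does not reach is not made up. A row lasts 1/8 s, in which the tool goes at most 62.5 mm and 10.7 degrees, less where a joint would pass 70% of its speed; a pose out of reach is approached as far as the arm can. A call with a gripper value outside its range is refused whole. The fingers move at their own pace and stop on an object; FORCE is the grip in N (left out, the last holds). Time passes only in rows, so rows that do not move let the fingers close. It gives the time, the measured TCP pose, the force and the opening at its end, in the units of the state.
- state(): the state, without advancing time (a new reading comes with each control period).
- get_image(name): name is "scene" or "top"; returns a dict with "image" (480x640x3 uint8, red, green, blue), "depth" (480x640 float32, m along the optical axis (not along the pixel's ray), 0 where there is no reading), "mtx" (3x3 intrinsics, pixels), "extrinsics" (4x4, takes a point from world to camera coordinates). Camera axes: x right, y down, z forward; pixel columns grow to the right and rows downward; lengths in m; the calibration is good to about 2 mm. A picture is of the moment at which its call begins.
- finish_job(): hands the job in, once; it reports no verdict.
Trained networks look in a picture, given as the dict that the camera call returned (one of the last four; its "shot" number tells which), for a name from the list of things; names that differ only in an ending like _2 or _b are one class to them, and where a whole thing is asked for, a point or a joint stands for the part that bears it (a point fixed in the world has none). Each returns a list of dicts, best first, with "p" (0 to 1); they miss things now and then, are a little off and sometimes report something else, mostly with a low value. They report only what shows in the picture. A call takes as long as a camera call. They do not tell look-alikes from the thing itself.
- spot_in(picture, target): "rect" ([centre column, centre row, width, height] in pixels, round what is visible of it).
- silhouettes(picture, target): "pixels" (480x640 bool, what is visible of it) and "rect" ([centre column, centre row, width, height] in pixels, round what is visible of it).
The state is a dict: "time_s": time; "qpos": joint angles; "dq": joint speeds; "joint_efforts": joint torques, N m; "eef_pos": TCP position; "orientation": TCP orientation; "wrist_force": force on the tool from outside, world axes, zero at the start; "moment": the same for the moment, N m; "finger_gap": finger opening in m.
Only numpy, scipy, OpenCV 4.12 (cv2) and the standard library are available. Lean on these libraries where they do the work, as an engineer would, in place of code of your own. Each camera call takes 0.05 s, during which the arm holds its last target.

TASK

The longer of the two flat dark steel strips is to be straightened next. Lay it flat across both round-nosed supports of the straightening fixture, like a bridge: square to the supports, centred, with about the same overhang at each end. Set it down rather than dropping it, let go, and leave the shorter strip where it lies.

Things in the scene. Friction and masses are not known exactly. Their poses are not given: they have to be found in the camera images.
- long_strip_center (a point): Centre (half-way up) of the longer flat dark steel strip, a plain bar 115 mm long, 34 mm wide and 8.5 mm thick, 0.3 to 0.5 kg, loose, lying flat on the bench. x runs along its length, y across its width, z through its thickness. Grasp it across its 34 mm width.
- short_strip_center (a point): Centre (half-way up) of the shorter flat dark steel strip, 66 mm long, 34 mm wide and 8.5 mm thick, loose, lying flat on the bench; too short to bridge the supports. Axes as for the longer strip. It is to be left alone.
- fixture_top (a point): Midway between the two supports of the bare steel straightening fixture (fixed, base plate 126x84x12 mm), level with their crowns, 50 mm above the bench. Supports: 14 mm thick, 64 mm long along y, half-round noses of 7 mm radius, crowns at x = -38 and +38 mm. x runs from support to support (the strip lies along it), z up. Between them 54 mm is free, down to 38 mm below this point.
There are look-alikes about, which are no part of the job. There is more than one size of the part that bears long_strip_center; the job needs the larger.

How it is judged:
At the end, for the whole second after the job is handed in: The longer strip rests flat (within 3.4 degrees) on both supports, its centre within 15 mm of the middle of the fixture and its length within 11 degrees of the line from support to support, at rest and released; the shorter strip is within 20 mm of where it lay (horizontal distance between long_strip_center and fixture_top below 0.015 m and z of long_strip_center in the frame of fixture_top between 0.001 and 0.008 m and angle between the x axis of long_strip_center and the x axis of fixture_top, either way round below 0.2 rad and angle between the z axis of long_strip_center and the z axis of fixture_top, either way round below 0.06 rad and linear speed of flat_bar below 0.02 m/s and distance of short_strip_center from where it was at the start of the episode below 0.02 m); the robot touches nothing.
It fails at once if the longer strip is dropped (falls free of the fingers at more than 0.5 m/s, about 13 mm of fall) (contact force between the fingers and flat_bar below 0.05 N and linear speed of flat_bar above 0.5 m/s).
It fails at once if the shorter strip is moved by more than 30 mm (distance of short_strip_center from where it was at the start of the episode above 0.03 m).
It also fails if it takes over 38 s, if anything falls off the work surface, if the arm or the gripper's body presses on something with over 40 N, if the wrist force passes 120 N, or if a joint passes its speed limit or range.

## Working session

There is one attempt and no reset: what is moved stays moved. The work goes in short steps, Python scripts to look and compute and a shell command to move; the robot and the scene stay as the last step left them, time stands still between calls to the robot, and variables do not carry over. Pictures are saved under pics/ and viewed, and the job is handed in when it is done.

```bash
mkdir -p pics; ls; python3 - <<'E'
from station import *
import cv2,numpy as np,pickle
s=state();print({k:np.round(v,3).tolist() for k,v in s.items()})
for n in("scene","top"):
    p=get_image(n);cv2.imwrite(f"pics/{n}0.png",p["image"][:,:,::-1]);pickle.dump(p,open(f"{n}0.pkl","wb"))
    print(n,p["extrinsics"].round(3).tolist())
    for t in("long_strip_center","short_strip_center","fixture_top"):
        try:
            for r in silhouettes(p,t):print(t,round(r["p"],2),np.round(r["rect"],1),r["pixels"].sum())
        except Exception as e:print(t,e)
E
```

```text
pics
{'time_s': 0.0, 'qpos': [1.607, 0.502, -0.427, 1.551, 0.221, 1.138, -0.21], 'dq': [0.0, -0.001, -0.0, 0.0, -0.002, 0.001, -0.001], 'joint_efforts': [-0.0, -56.659, -5.816, -27.912, -0.069, 0.031, 0.0], 'eef_pos': [0.146, -0.633, 0.243], 'orientation': [-0.001, 0.783, -0.623, -0.001], 'wrist_force': [0.055, 0.037, 0.556], 'moment': [-0.015, 0.043, -0.015], 'finger_gap': 0.092}
scene [[0.67, -0.742, 0.011, -0.322], [-0.506, -0.468, -0.724, 0.337], [0.543, 0.48, -0.689, 0.592], [0.0, 0.0, 0.0, 1.0]]
long_strip_center 0.94 [348.  259.   36.7  16.4] 365
long_strip_center 0.6 [303.9 294.6  26.5  46.5] 906
short_strip_center 0.88 [223.8 227.9  33.   15.1] 404
fixture_top 0.65 [435.6 336.2  62.6  73.6] 3391
fixture_top 0.21 [222.9 229.   34.   14.8] 401
top [[-0.01, -1.0, 0.017, 0.008], [-0.994, 0.008, -0.111, 0.527], [0.111, -0.018, -0.994, 0.987], [0.0, 0.0, 0.0, 1.0]]
long_strip_center 0.88 [322.2 269.4  51.2  42.9] 906
long_strip_center 0.7 [321.1 209.7  39.5  18.6] 419
short_strip_center 0.85 [205.2 265.8  31.   34.7] 543
fixture_top 0.7 [428.3 232.3  67.8  68.1] 2397
fixture_top 0.67 [322.4 270.7  51.6  44.2] 895
fixture_top 0.63 [203.9 263.2  30.3  29.6] 535
```

View pics/scene0.png

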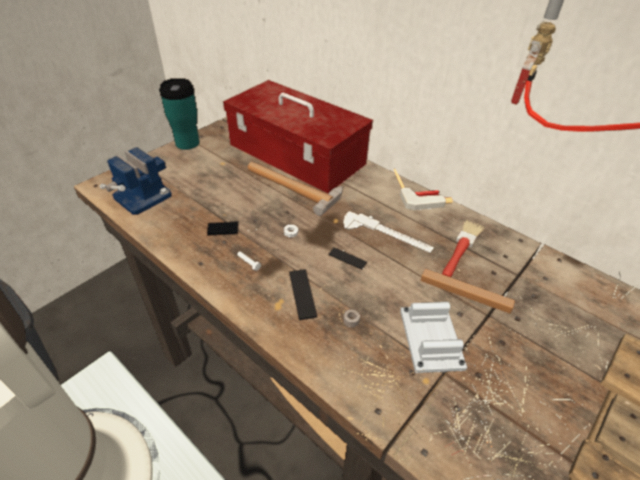

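View pics/top0.png

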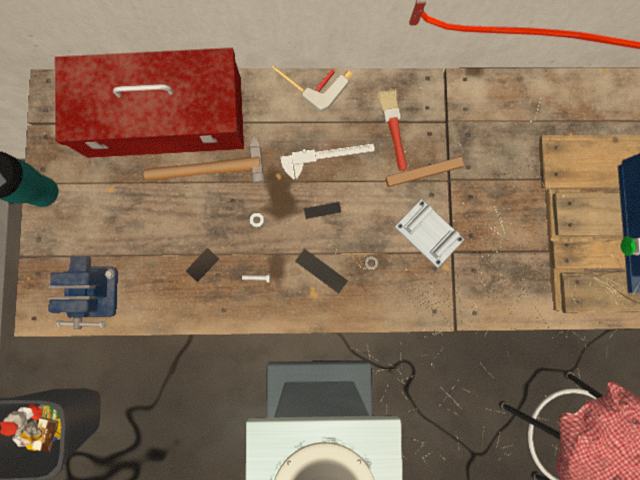

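```bash
python3 - <<'E'
import cv2,pickle
p=pickle.load(open("top0.pkl","rb"));im=p["image"][180:310,170:490,::-1]
cv2.imwrite("pics/topcrop.png",cv2.resize(im,(800,325),interpolation=cv2.INTER_CUBIC))
E
```

```text
(no output)
```

View pics/topcrop.png

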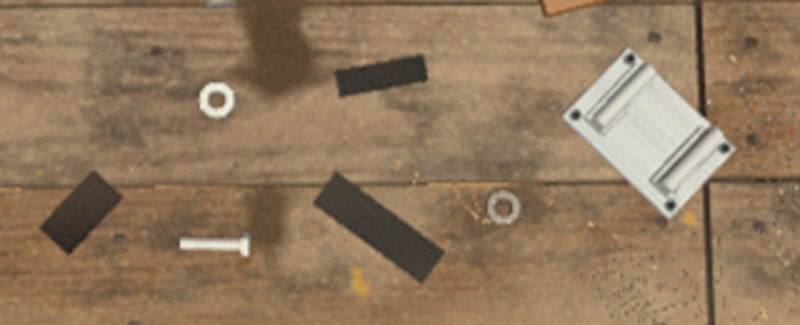

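Candidates (top picture): a 34 mm-wide strip at (322,270), a shorter one at (205,265), and a narrow dark strip at (322,210) which is a look-alike. By its size the first is the longer strip. Fixture at (429,233). Next I measure them.

```bash
cat > h.py <<'E'
import numpy as np,cv2
def cloud(p,mask):
    v,u=np.nonzero(mask&(p["depth"]>0));d=p["depth"][v,u]
    return back(p,u,v,d)
def back(p,u,v,d):
    K=p["mtx"];E=p["extrinsics"]
    c=np.stack([(u-K[0,2])/K[0,0]*d,(v-K[1,2])/K[1,1]*d,d],-1)
    return (c-E[:3,3])@E[:3,:3]
def plane(p,u,v,z):
    K=p["mtx"];E=p["extrinsics"];R=E[:3,:3];o=-R.T@E[:3,3]
    r=np.stack([(u-K[0,2])/K[0,0],(v-K[1,2])/K[1,1],np.ones_like(u,float)],-1)@R
    return o+r*((z-o[2])/r[...,2])[...,None]
def project(p,P):
    E=p["extrinsics"];c=P@E[:3,:3].T+E[:3,3];q=c@p["mtx"].T;return q[...,:2]/q[...,2:]
E
python3 - <<'E'
from h import *; import pickle
for n,seeds in(("top",dict(long=(322,270),short=(203,265),narrow=(322,210))),("scene",dict(long=(303,294),short=(223,229),narrow=(348,259)))):
    p=pickle.load(open(n+"0.pkl","rb"));g=p["image"].max(2)
    m=(g<62).astype(np.uint8)
    nl,lab,st,ce=cv2.connectedComponentsWithStats(m)
    for k,(u,v) in seeds.items():
        mk=lab==lab[v,u];
        if not m[v,u]: print("seed miss");continue
        vv,uu=np.nonzero(mk);P=plane(p,uu,vv,0.0085)
        r=cv2.minAreaRect((P[:,:2]*1000).astype(np.float32))
        C=cloud(p,mk)
        print(n,k,mk.sum(),"c",np.round(r[0],1),"size",np.round(r[1],1),"ang",round(r[2],1),"mean",P[:,:2].mean(0).round(4),"depthcentre",np.median(C,0).round(4))
    # fixture heights
    v,u=np.mgrid[0:480,0:640];C=back(p,u,v,p["depth"])
    ok=(p["depth"]>0)&(C[...,0]>.35)&(C[...,0]<.65)&(C[...,1]<-.1)&(C[...,1]>-.4)
    for lo,hi in((.006,.02),(.035,.06)):
        q=C[ok&(C[...,2]>lo)&(C[...,2]<hi)]
        if len(q)>5:
            print(n,lo,len(q),q.mean(0).round(4),q[:,2].max().round(4))
    mk=ok&(C[...,2]>.040)&(C[...,2]<.06)
    nl,lab,st,ce=cv2.connectedComponentsWithStats(mk.astype(np.uint8))
    for i in range(1,nl):
        if st[i,4]>10:
            q=C[lab==i];r=cv2.minAreaRect((q[:,:2]*1000).astype(np.float32));print(i,st[i,4],ce[i].round(),q.mean(0).round(4),r)
E
```

```text
seed miss
seed miss
seed miss
top 0.006 2226 [ 0.5187 -0.2303  0.0124] 0.02
top 0.035 456 [ 0.5345 -0.2286  0.0473] 0.059
7 215 [419. 217.] [ 0.5604 -0.2     0.0474] ((560.6443481445312, -200.20921325683594), (13.402216911315918, 64.57476806640625), 43.78554153442383)
8 216 [446. 243.] [ 0.5068 -0.2533  0.0478] ((507.03900146484375, -254.22653198242188), (13.919679641723633, 64.26408386230469), 45.90327835083008)
scene long 754 c [451.   -1.3] size [114.7  30.4] ang 52.6 mean [ 0.4486 -0.004 ] depthcentre [ 0.4486 -0.0045  0.0071]
scene short 357 c [465.7 247.5] size [38.9 62.4] ang 49.1 mean [0.4659 0.2472] depthcentre [0.4666 0.2495 0.0067]
scene narrow 260 c [578.5  -5.6] size [20.3 73.1] ang 9.8 mean [ 0.5785 -0.0064] depthcentre [ 0.5816 -0.0041  0.0043]
scene 0.006 3069 [ 0.505  -0.2395  0.0122] 0.02
scene 0.035 800 [ 0.5286 -0.2338  0.0447] 0.058
1 296 [430. 306.] [ 0.557  -0.2037  0.0462] ((558.9466552734375, -202.6639404296875), (15.435728073120117, 64.0126724243164), 44.67357635498047)
8 359 [442. 344.] [ 0.5036 -0.2572  0.0461] ((505.1695556640625, -256.68560791015625), (14.065346717834473, 64.24400329589844), 45.710689544677734)
```

```bash
python3 - <<'E'
from h import *; import pickle
from station import *
for n in("top","scene"):
  p=get_image(n)
  for t in("long_strip_center","short_strip_center"):
    for r in silhouettes(p,t):
        vv,uu=np.nonzero(r["pixels"]);P=plane(p,uu,vv,0.0085)[:,:2]*1000
        c,s,a=cv2.minAreaRect(P.astype(np.float32));w,vec=np.linalg.eigh(np.cov(P.T));ax=vec[:,1]
        print(n,t,round(r["p"],2),np.round(c,1),np.round(s,1),P.mean(0).round(1),"pca len/wid",np.sqrt(12*w[::-1]).round(1),"ang",np.degrees(np.arctan(ax[1]/ax[0])).round(1))
print(state()["time_s"])
E
```

```text
top long_strip_center 0.91 [454.9   3.6] [115.3  35. ] [455.    3.7] pca len/wid [115.4  34.2] ang 53.4
top long_strip_center 0.6 [584.5  -0.6] [23.3 76.3] [584.3  -0.9] pca len/wid [74.8 22.7] ang -78.8
scene long_strip_center 0.74 [579.   -5.2] [27.6 77.7] [578.7  -5.2] pca len/wid [76.5 26.6] ang -79.7
scene long_strip_center 0.72 [451.2  -1. ] [119.6  34.9] [449.2  -3.6] pca len/wid [118.9  34.6] ang 53.1
scene short_strip_center 0.96 [466.1 247.8] [41.8 66.4] [465.7 247.7] pca len/wid [65.7 41.4] ang -42.0
0.7
```

```bash
python3 - <<'E'
from h import *; import pickle
p=pickle.load(open("top0.pkl","rb"));v,u=np.mgrid[0:480,0:640];C=back(p,u,v,p["depth"]);ok=p["depth"]>0
m=ok&(C[...,2]>.03)
ys=np.arange(.45,-.95,-.05);print("y   ",[round(y,2) for y in ys])
for x in np.arange(.9,-.05,-.05):
    row=[]
    for y in ys:
        k=ok&(abs(C[...,0]-x)<.025)&(abs(C[...,1]-y)<.025)
        row.append("%4d"%(np.percentile(C[...,2][k],98)*1000) if k.sum()>3 else "   .")
    print("%.2f"%x," ".join(row))
E
```

```text
y    [np.float64(0.45), np.float64(0.4), np.float64(0.35), np.float64(0.3), np.float64(0.25), np.float64(0.2), np.float64(0.15), np.float64(0.1), np.float64(0.05), np.float64(0.0), np.float64(-0.05), np.float64(-0.1), np.float64(-0.15), np.float64(-0.2), np.float64(-0.25), np.float64(-0.3), np.float64(-0.35), np.float64(-0.4), np.float64(-0.45), np.float64(-0.5), np.float64(-0.55), np.float64(-0.6), np.float64(-0.65), np.float64(-0.7), np.float64(-0.75), np.float64(-0.8), np.float64(-0.85), np.float64(-0.9)]
0.90  239  239  239  239  238  238  237  237  238  238  238  238  236  238  238  238  238  238  238  238  236  194  120   49  -10    .    .    .
0.85  131  131  130  130  131  130  128    2   19   21   20    1  357  285  306    2    1    1    1    1    1    1    1    0    .    .    .    .
0.80  131  158  161  160  131  131  129    1    2   20    1    1   22    1  307  339  373  377    2    1    1    1    0    0    .    .    .    .
0.75  131  131  131  130  130  130  129    1    1    1    2    3   22    1    2    1    2  399  404   40   41   40   40   38    .    .    .    .
0.70  
[... 1469 characters left out ...]
-750 -751 -750 -751 -751 -749 -752 -751 -752 -749 -750 -751 -750 -749 -752 -751 -752 -751 -752 -751 -752 -750 -752 -751
0.15 -750 -749 -750 -751 -752 -659    3    3    3    3    3    3    2 -671 -751 -752 -751 -750 -751 -752 -750 -751 -751 -752 -298 -295 -301 -751
0.10 -750 -751 -751 -750 -750 -657    3    3   14   17   13    3    3 -667 -752 -750 -751 -749 -750 -750 -750 -750 -311 -301 -275 -279 -278 -532
0.05 -750 -750 -751 -752 -751 -657    4   14   66   86   61   13    3 -675 -751 -752 -751 -751 -751 -752 -752 -750 -300 -271 -274 -266 -267 -563
-0.00 -749 -750 -750 -750 -750 -658 -649    .    .    .    .    . -653 -751 -751 -750 -752 -752 -750 -750 -751 -752 -285 -269 -272 -271 -276 -751
```

Checked: the strip at top (322,270) measures 115 x 34 mm, lying at 53° about (0.453, 0.001). The narrow one is 23 mm wide, a look-alike. Fixture centre is about (0.533, -0.2285), support line at 45°, with crowns 76 mm apart. Moving.

```bash
python3 -m jog '{"xyz":[[-0.0208,-0.0361,0],[-0.0208,-0.0361,0],[-0.0208,-0.0361,0],[-0.0208,-0.0361,0],[-0.0208,-0.0361,0],[-0.0208,-0.0361,0]],"rot":[[0,0,0],[0,0,0],[0,0,0],[0,0,0],[0,0,0],[0,0,0]],"fingers":[0.09,0.09,0.09,0.09,0.09,0.09]}' 30; python3 -c "
from station import *;print(state()['qpos'])"
```

```text
time_s: 1.45
eef_pos: [0.3301, -0.4621, 0.244]
orientation: [0.0, 0.783, -0.623, 0.0]
wrist_force: [0.0, -0.9, 0.2]
finger_gap: 0.0899
[ 1.32032598  0.3660623  -0.52189406  1.75943806  0.20510083  1.06973949
 -0.61592828]
```

```bash
python3 -m jog '{"xyz":[[-0.036,-0.033,0],[-0.036,-0.033,0],[-0.036,-0.033,0],[-0.036,-0.033,0],[-0.036,-0.033,0],[-0.0489,-0.0119,0],[-0.0489,-0.0119,0],[-0.0489,-0.0119,0],[-0.0489,-0.0119,0],[-0.0489,-0.0119,0],[0,0,0]],"rot":[[0,0,0],[0,0,0],[0,0,0],[0,0,0],[0,0,0],[0,0,0],[0,0,0],[0,0,0],[0,0,0],[0,0,0],[0,0,0]],"fingers":[0.09,0.09,0.09,0.09,0.09,0.09,0.09,0.09,0.09,0.09,0.09]}' 30
python3 -m jog '{"xyz":[[0,0,0.02],[0,0,0.02],[0,0,0.02],[0,0,0.02],[0,0,0]],"rot":[[0,0,-10],[0,0,-10],[0,0,-10],[0,0,-10],[0,0,0]],"fingers":[0.09,0.09,0.09,0.09,0.09]}' 30
python3 - <<'E'
from station import *;import cv2
print(state()['qpos'])
for n in("top","scene"):
    p=get_image(n);cv2.imwrite(f"pics/{n}1.png",p["image"][:,:,::-1])
E
```

```text
time_s: 2.82
eef_pos: [0.4525, 0.0055, 0.2444]
orientation: [-0.001, 0.785, -0.619, 0.0]
wrist_force: [0.4, -0.5, -0.7]
finger_gap: 0.0897
time_s: 3.45
eef_pos: [0.4513, 0.0001, 0.1626]
orientation: [0.0, 0.948, -0.319, -0.002]
wrist_force: [0.1, 0.3, 0.8]
finger_gap: 0.0895
[ 0.70081015  0.34788917 -0.87874054  2.09313455  0.35350045  0.85588923
 -1.03402971]
```

View pics/scene1.png

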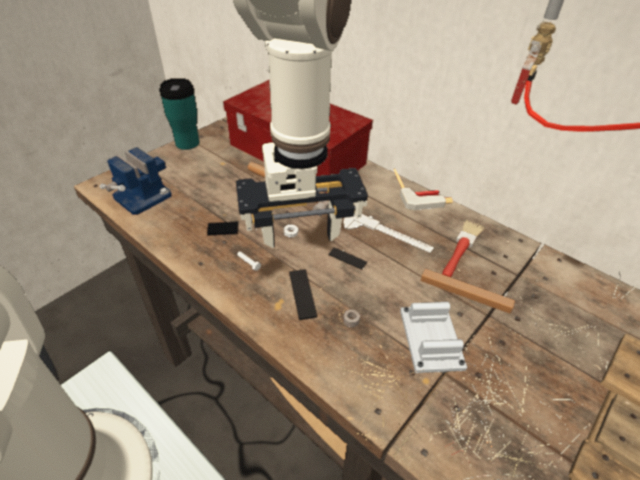

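```bash
python3 -m jog '{"xyz":[[0,0,0.03],[0,0,0.03],[0,0,0.03],[0,0,0.03],[0,0,0.015],[0,0,0.005],[0,0,0],[0,0,0]],"rot":[[0,0,0],[0,0,0],[0,0,0],[0,0,0],[0,0,0],[0,0,0],[0,0,0],[0,0,0]],"fingers":[0.09,0.09,0.09,0.09,0.09,0.09,0.09,0.09]}' 30
python3 - <<'E'
from station import *;import cv2,numpy as np
from h import *
for n in("top","scene"):
    p=get_image(n);cv2.imwrite(f"pics/{n}2.png",p["image"][:,:,::-1])
    if n=="scene": cv2.imwrite("pics/s2c.png",cv2.resize(p["image"][150:350,200:440,::-1],(720,600),interpolation=cv2.INTER_CUBIC))
E
```

```text
time_s: 4.55
eef_pos: [0.4533, 0.001, 0.0246]
orientation: [-0.0, 0.948, -0.318, 0.001]
wrist_force: [-0.4, -0.3, 0.4]
finger_gap: 0.09
```

View pics/s2c.png

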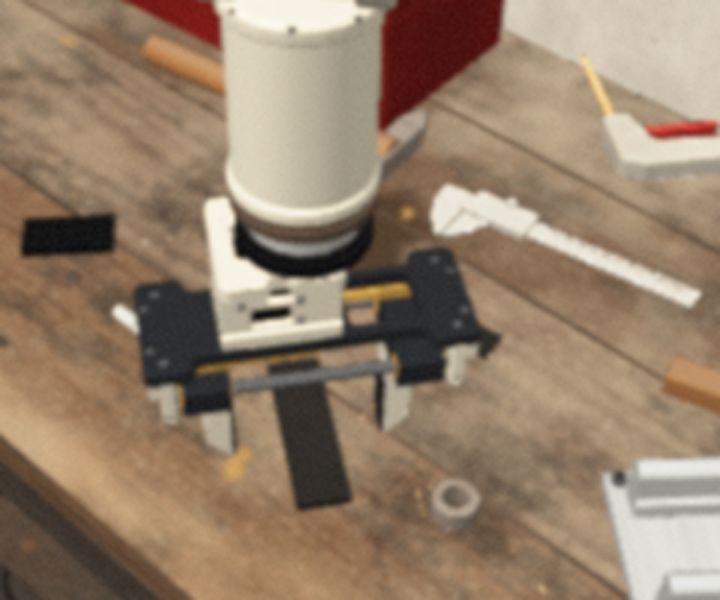

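The open fingers straddle the strip (crop: fingers at (215,425) and (395,400), strip between). Lowering 5 mm and closing.

```bash
python3 -m jog '{"xyz":[[0,0,0.005],[0,0,0],[0,0,0],[0,0,0],[0,0,0],[0,0,0],[0,0,0],[0,0,0]],"rot":[[0,0,0],[0,0,0],[0,0,0],[0,0,0],[0,0,0],[0,0,0],[0,0,0],[0,0,0]],"fingers":[0.09,0.06,0.04,0.02,0.02,0.02,0.02,0.02]}' 40
```

```text
time_s: 5.65
eef_pos: [0.4528, 0.0009, 0.0188]
orientation: [-0.0, 0.948, -0.317, 0.0]
wrist_force: [1.6, -0.2, -1.2]
finger_gap: 0.0336
```

```bash
python3 -m jog '{"xyz":[[0,0,-0.01],[0,0,-0.02],[0,0,-0.03],[0,0,-0.03],[0,0,-0.03],[0,0,-0.01],[0,0,0]],"rot":[[0,0,0],[0,0,0],[0,0,0],[0,0,0],[0,0,0],[0,0,0],[0,0,0]],"fingers":[0.02,0.02,0.02,0.02,0.02,0.02,0.02]}' 40
python3 - <<'E'
from station import *;import cv2,numpy as np
p=get_image("scene");cv2.imwrite("pics/s3c.png",cv2.resize(p["image"][100:340,200:440,::-1],(600,600),interpolation=cv2.INTER_CUBIC))
p=get_image("top");cv2.imwrite("pics/t3c.png",cv2.resize(p["image"][180:340,220:440,::-1],(790,576),interpolation=cv2.INTER_CUBIC))
E
```

```text
time_s: 6.52
eef_pos: [0.4523, 0.0008, 0.1488]
orientation: [0.0, 0.948, -0.318, 0.0]
wrist_force: [-0.8, -0.6, -5.1]
finger_gap: 0.0336
```

View pics/s3c.png

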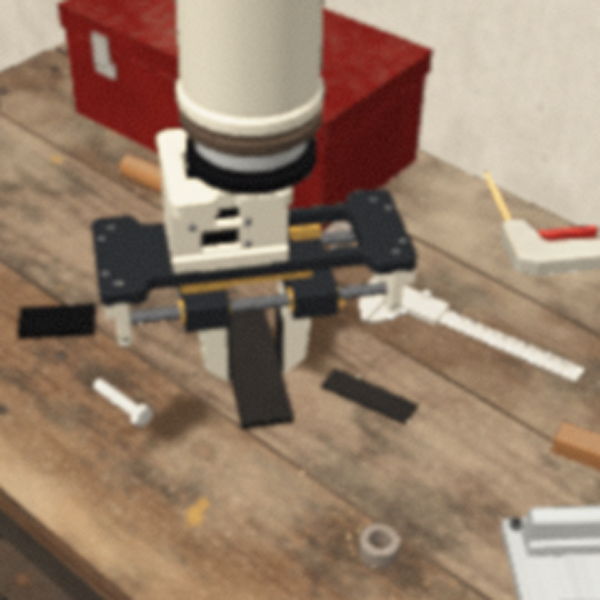

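View pics/t3c.png

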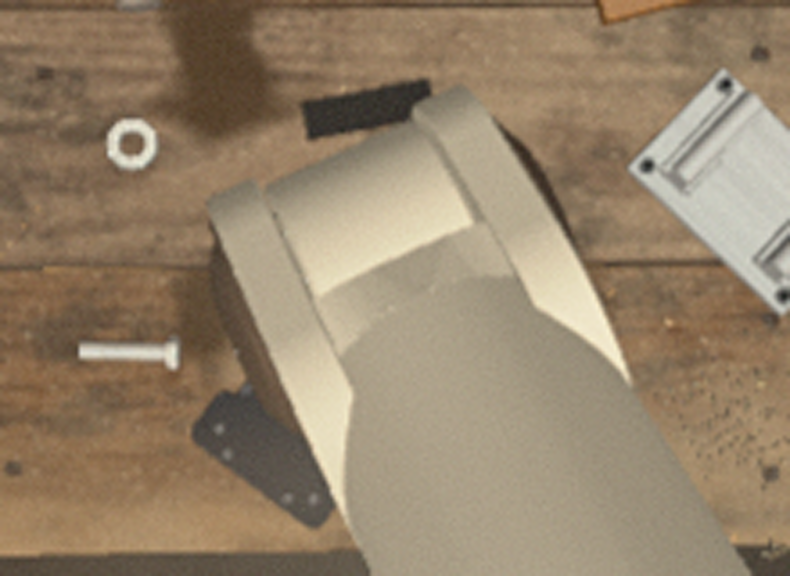

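Strip held level (scene crop, free end at (262,420)). Moving above the fixture and turning to its line.

```bash
python3 -m jog '{"xyz":[[0.02,0.0134,0],[0.0338,0.0223,0],[0.0338,0.0223,0],[0.0338,0.0223,0],[0.0338,0.0223,0],[0.0338,0.0223,0],[0.0136,0.0092,0],[0,0,0],[0,0,0],[0,0,0],[0,0,0]],"rot":[[0,0,0],[0,0,0],[0,0,0],[0,0,0],[0,0,0],[0,0,0],[0,0,0],[0,0,4],[0,0,3.7],[0,0,0],[0,0,0]],"fingers":[0.02,0.02,0.02,0.02,0.02,0.02,0.02,0.02,0.02,0.02,0.02]}' 40
python3 - <<'E'
from station import *;import cv2,numpy as np,pickle
p=get_image("scene");pickle.dump(p,open("scene4.pkl","wb"))
cv2.imwrite("pics/s4c.png",cv2.resize(p["image"][200:400,330:530,::-1],(600,600),interpolation=cv2.INTER_CUBIC))
p=get_image("top");pickle.dump(p,open("top4.pkl","wb"));cv2.imwrite("pics/t4.png",p["image"][:,:,::-1])
E
```

```text
time_s: 8.0
eef_pos: [0.5331, -0.2272, 0.148]
orientation: [-0.0, 0.925, -0.379, -0.001]
wrist_force: [0.2, 0.2, -5.2]
finger_gap: 0.0334
```

View pics/s4c.png

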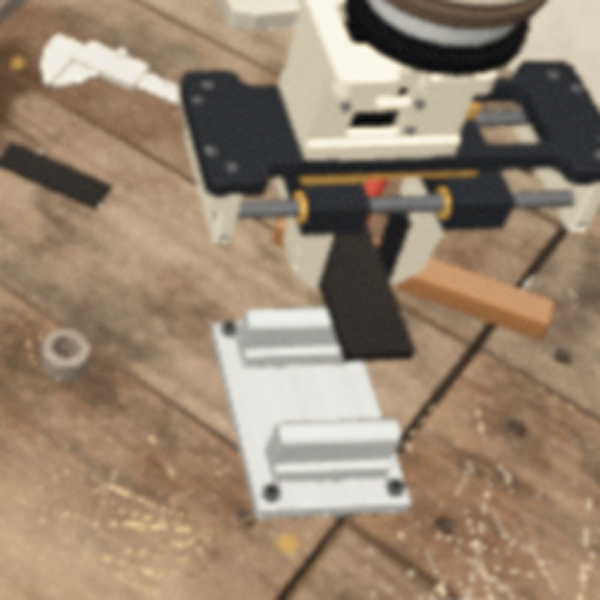

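View pics/t4.png

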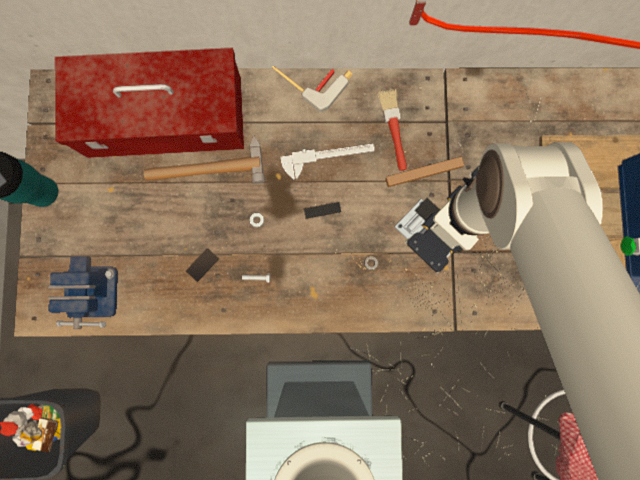

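```bash
python3 - <<'E'
from h import *; import pickle
from scipy.spatial.transform import Rotation as R
p=pickle.load(open("scene4.pkl","rb"));tcp=np.array([.5331,-.2272,.148]);M=R.from_quat([.925,-.379,-.001,0]).as_matrix()
g=p["image"].max(2);m=(g<70).astype(np.uint8);m[:275]=0;m[:,:432]=0;m[:,470:]=0;m[325:]=0
nl,lab,st,ce=cv2.connectedComponentsWithStats(m);i=1+np.argmax(st[1:,4]);mk=cv2.erode((lab==i).astype(np.uint8),np.ones((3,3)))>0
C=cloud(p,mk);C=C[(C[:,2]>.11)&(C[:,2]<.16)]
L=(C-tcp)@M;print(st[i],len(C),"world z",np.percentile(C[:,2],[5,50,95]).round(4))
print("tool ranges",L.min(0).round(4),L.max(0).round(4))
A=np.c_[L[:,:2],np.ones(len(L))];print("plane z=ax+by+c",np.linalg.lstsq(A,L[:,2],rcond=None)[0].round(4))
# full mask on plane z of strip top
zt=np.median(C[:,2]);v,u=np.nonzero(lab==i);P=plane(p,u,v,.148+.017-.0165-.0 if False else zt);L2=(P-tcp)@M;
for y0 in np.arange(0,.07,.008):
    k=(abs(L2[:,1]-y0)<.004)
    if k.sum():print("y",y0.round(3),k.sum(),"x",L2[k,0].min().round(4),L2[k,0].max().round(4))
print(zt,L2.max(0).round(4))
E
```

```text
[432 275  35  45 979] 751 world z [0.1346 0.1362 0.1384]
tool ranges [-0.0182 -0.0191 -0.0116] [0.0163 0.057  0.0153]
plane z=ax+by+c [-0.1067  0.0142  0.0109]
y 0.0 90 x -0.0133 0.0225
y 0.008 92 x -0.0169 0.0186
y 0.016 94 x -0.0199 0.0133
y 0.024 93 x -0.0199 0.0134
y 0.032 97 x -0.0189 0.013
y 0.04 101 x -0.0194 0.0134
y 0.048 102 x -0.0199 0.0134
y 0.056 89 x -0.0194 0.0128
0.13617604147013737 [0.035  0.0591 0.0119]
```

```bash
python3 -m jog '{"xyz":[[0.002,0.001,0.02],[0,0,0.02],[0,0,0.015],[0,0,0.01],[0,0,0.005],[0,0,0],[0,0,0]],"rot":[[0,0,0],[0,0,0],[0,0,0],[0,0,0],[0,0,0],[0,0,0],[0,0,0]],"fingers":[0.02,0.02,0.02,0.02,0.02,0.02,0.02]}' 40
python3 - <<'E'
from station import *;import cv2,numpy as np,pickle
print(state()["wrist_force"])
p=get_image("scene");pickle.dump(p,open("scene5.pkl","wb"))
cv2.imwrite("pics/s5c.png",cv2.resize(p["image"][220:400,350:530,::-1],(600,600),interpolation=cv2.INTER_CUBIC))
E
```

```text
time_s: 8.98
eef_pos: [0.5348, -0.2302, 0.0793]
orientation: [0.0, 0.925, -0.38, 0.001]
wrist_force: [-1.1, 0.3, -5.0]
finger_gap: 0.0333
[-1.07404988  0.31229278 -4.98928178]
```

View pics/s5c.png

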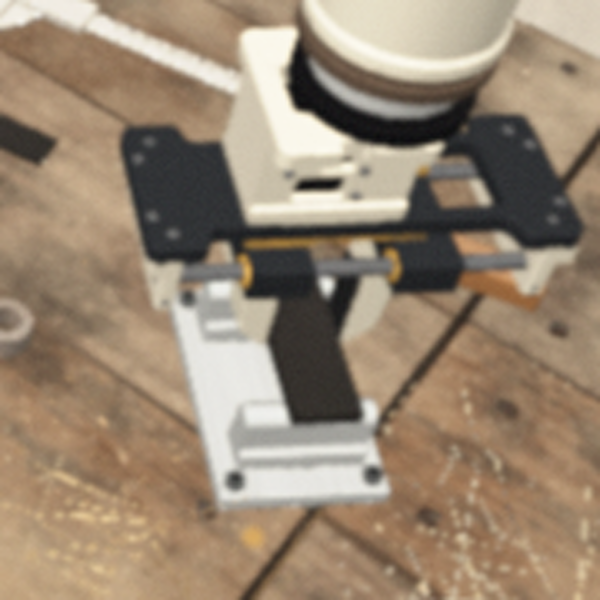

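```bash
python3 - <<'E'
from h import *; import pickle
p=pickle.load(open("scene5.pkl","rb"))
g=p["image"].max(2);m=(g<70).astype(np.uint8);m[:318]=0;m[:,430:]*=1;m[:,:428]=0;m[:,462:]=0;m[348:]=0
nl,lab,st,ce=cv2.connectedComponentsWithStats(m);i=1+np.argmax(st[1:,4]);print(st[i])
f=np.array([.532,-.2297]);ux=np.array([1,1])/2**.5;uy=np.array([-1,1])/2**.5
v,u=np.nonzero(lab==i);P=plane(p,u,v,.069)[:,:2]-f;a=P@ux;b=P@uy
for x0 in np.arange(-.062,-.01,.006):
    k=abs(a-x0)<.003
    if k.sum():print(x0.round(3),k.sum(),b[k].min().round(4),b[k].max().round(4))
print("end",a.min())
C=cloud(p,(lab==i));print(np.median(C,0))
# support extents near, from depth
v,u=np.mgrid[0:480,0:640];C=back(p,u,v,p["depth"]);Q=C[...,:2]-f;A=Q@ux;B=Q@uy
k=(abs(A+.038)<.009)&(abs(B)<.045)&(C[...,2]>.04)&(C[...,2]<.056);print("support B",B[k].min(),B[k].max(),"A",A[k].min(),A[k].max())
k=(A>.025)&(A<.05)&(abs(B)<.045)&(C[...,2]>.04)&(C[...,2]<.056);print("far support B",B[k].min(),B[k].max(),A[k].min(),A[k].max())
E
```

```text
[431 318  27  29 568]
-0.056 54 -0.0142 0.0165
-0.05 70 -0.0142 0.0167
-0.044 64 -0.0147 0.0168
-0.038 67 -0.0147 0.0166
-0.032 65 -0.0142 0.0167
-0.026 65 -0.0142 0.0169
-0.02 63 -0.0142 0.0167
-0.014 60 -0.0147 0.0168
end -0.05787665110881422
[ 0.50965248 -0.25126465  0.06741732]
support B -0.032119156486194816 0.03195369879613368 A -0.04538508441602876 -0.031011197800156386
far support B -0.03166116466384162 0.03179941721048077 0.03063625763816817 0.04120021173049924
```

In the scene camera's frame the strip is 1 mm off laterally, under 1 mm lengthwise, and parallel to the fixture. Lowering to contact.

```bash
python3 -m jog '{"xyz":[[0,0,0.004],[0,0,0.003],[0,0,0.001],[0,0,0.001],[0,0,0],[0,0,0]],"rot":[[0,0,0],[0,0,0],[0,0,0],[0,0,0],[0,0,0],[0,0,0]],"fingers":[0.02,0.02,0.02,0.02,0.02,0.02]}' 40
python3 -m jog '{"xyz":[[0,0,0.0005],[0,0,0.0005],[0,0,0]],"rot":[[0,0,0],[0,0,0],[0,0,0]],"fingers":[0.02,0.02,0.02]}' 40
```

```text
time_s: 9.78
eef_pos: [0.5343, -0.2301, 0.0698]
orientation: [-0.0, 0.925, -0.38, 0.0]
wrist_force: [-0.0, -0.1, -4.7]
finger_gap: 0.0332
time_s: 10.15
eef_pos: [0.5343, -0.2301, 0.0689]
orientation: [0.0, 0.925, -0.38, 0.0]
wrist_force: [-0.6, 0.0, -2.8]
finger_gap: 0.0331
```

Contact is starting (-4.7 → -2.8 N). A bit further.

```bash
python3 -m jog '{"xyz":[[0,0,0.0003],[0,0,0.0003],[0,0,0]],"rot":[[0,0,0],[0,0,0],[0,0,0]],"fingers":[0.02,0.02,0.02]}' 40
```

```text
time_s: 10.52
eef_pos: [0.5343, -0.2301, 0.0688]
orientation: [0.0, 0.925, -0.38, 0.0]
wrist_force: [-2.7, 1.1, 5.5]
finger_gap: 0.0334
```

Resting on the supports (force now upward). Releasing, then withdrawing.

```bash
python3 -m jog '{"xyz":[[0,0,0],[0,0,0],[0,0,0],[0,0,0],[0,0,0],[0,0,0],[0,0,0],[0,0,0]],"rot":[[0,0,0],[0,0,0],[0,0,0],[0,0,0],[0,0,0],[0,0,0],[0,0,0],[0,0,0]],"fingers":[0.036,0.04,0.045,0.05,0.06,0.07,0.07,0.07]}' 5
python3 - <<'E'
from station import *;import cv2,numpy as np,pickle
print(state()["finger_gap"],state()["wrist_force"])
p=get_image("scene")
cv2.imwrite("pics/s6c.png",cv2.resize(p["image"][220:400,350:530,::-1],(600,600),interpolation=cv2.INTER_CUBIC))
E
```

```text
time_s: 11.52
eef_pos: [0.5343, -0.2301, 0.0682]
orientation: [0.0, 0.925, -0.38, 0.0]
wrist_force: [1.5, 0.2, -0.4]
finger_gap: 0.0699
0.06988479319238274 [ 1.54259434  0.18145748 -0.35739508]
```

View pics/s6c.png

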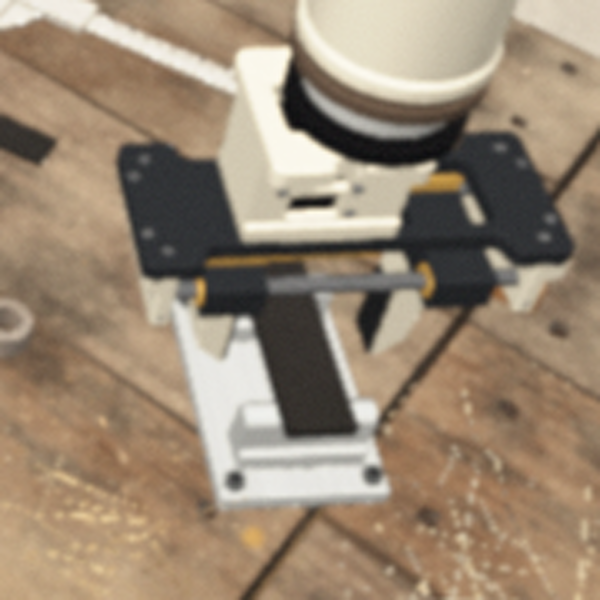

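```bash
python3 -m jog '{"xyz":[[0,0,-0.01],[0,0,-0.025],[0,0,-0.04],[0,0,-0.04],[0,0,-0.04],[0.035,0.035,0],[0.035,0.035,0],[0.035,0.035,0],[0.035,0.035,0],[0,0,0],[0,0,0]],"rot":[[0,0,0],[0,0,0],[0,0,0],[0,0,0],[0,0,0],[0,0,0],[0,0,0],[0,0,0],[0,0,0],[0,0,0],[0,0,0]],"fingers":[0.07,0.07,0.07,0.07,0.07,0.07,0.07,0.07,0.07,0.07,0.07]}' 5
python3 - <<'E'
from station import *;import cv2,numpy as np,pickle
from h import *
ux=np.array([1,1])/2**.5;uy=np.array([-1,1])/2**.5
for n,f in(("scene",[.532,-.2297]),("top",[.5338,-.2272])):
    p=get_image(n);cv2.imwrite(f"pics/{n}7.png",p["image"][:,:,::-1])
    for t,z in(("long_strip_center",.0585),("short_strip_center",.0085)):
      for r in silhouettes(p,t):
        vv,uu=np.nonzero(r["pixels"]);P=plane(p,uu,vv,z)[:,:2]
        c,s,a=cv2.minAreaRect((P*1000).astype(np.float32));w,vec=np.linalg.eigh(np.cov(P.T));ax=vec[:,1]
        C=cloud(p,r["pixels"]);A=np.c_[C[:,:2],np.ones(len(C))];co=np.linalg.lstsq(A,C[:,2],rcond=None)[0]
        d=np.array(c)/1000-f
        print(n,t,round(r["p"],2),np.round(c,1),np.round(s,1),"ang",np.degrees(np.arctan(ax[1]/ax[0])).round(1),"rel",(d@ux).round(4),(d@uy).round(4),"z",np.median(C[:,2]).round(4),co[:2].round(3))
E
```

```text
time_s: 12.95
eef_pos: [0.5355, -0.4272, 0.2234]
orientation: [-0.001, 0.925, -0.38, 0.0]
wrist_force: [0.2, 0.5, 0.9]
finger_gap: 0.0696
scene long_strip_center 0.72 [ 530.7 -229. ] [118.4  35.6] ang 45.1 rel -0.0005 0.0014 z 0.0569 [ 0.017 -0.012]
scene long_strip_center 0.62 [539.7 -33.4] [28.9 71.9] ang -80.8 rel 0.1443 0.1333 z 0.004 [-0.037 -0.016]
scene short_strip_center 0.65 [ 570.3 -218. ] [127.7  39.4] ang 45.1 rel 0.0354 -0.0188 z 0.0569 [-0.071  0.068]
scene short_strip_center 0.58 [465.7 248.3] [42.5 68.5] ang -43.6 rel 0.2911 0.3848 z 0.0067 [0.033 0.039]
top long_strip_center 0.73 [ 534.9 -226.1] [115.6  37.2] ang 45.6 rel 0.0016 0.0 z 0.0577 [-0.135  0.18 ]
top long_strip_center 0.71 [577.2   1.2] [24.1 73.1] ang -79.3 rel 0.1922 0.1308 z 0.0054 [-0.079 -0.015]
top short_strip_center 0.68 [470.4 253.3] [35. 65.] ang -42.0 rel 0.2949 0.3846 z 0.0084 [ 0.003 -0.003]
```

View pics/scene7.png

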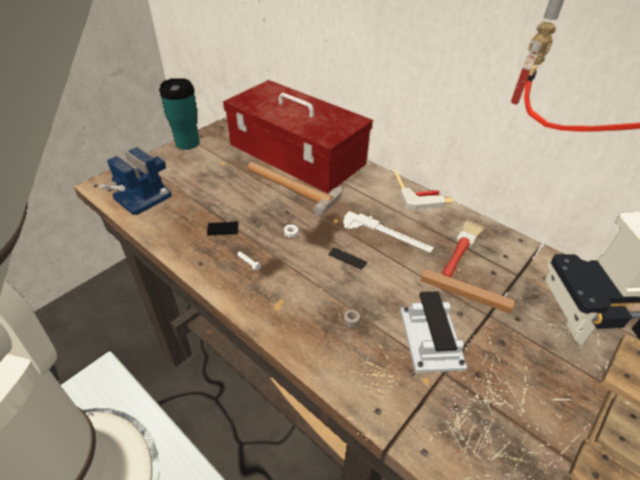

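The picture shows the strip bridging both supports at (436,320), centred and parallel. The shorter strip is unmoved at (223,229), and the gripper is clear at right. Handing in.

```bash
python3 -c "
from station import *;print(finish_job())"
```

```text
the job is handed in; nothing more can be done
None
```

I laid the longer strip across both supports of the fixture, released it, moved the arm clear and handed the job in about 13 s into the 38 s allowed. I lowered it until the wrist force showed the supports were carrying it, so it was set down rather than dropped.

My last checks, from both cameras after letting go:
- **Centring:** both cameras put the strip within about 2 mm of the middle of the fixture (limit 15 mm).
- **Direction:** its length is within about 1° of the line from support to support (limit 11°).
- **Height:** its top face measured 57–58 mm above the bench; 58.5 mm is expected when it sits on the crowns.
- **Flatness:** the scene camera's depth fit gave a tilt of about 1°. The top camera's fit gave about 13°, but I discounted it because its mask was ragged and probably took in edge pixels. The strip looks flat in the picture.
- **Shorter strip:** it is where it lay; the scene camera puts it within 1 mm of its starting position.

The two cameras disagree by 2–6 mm in absolute position, so I judged the placing against the fixture as seen in the same camera.

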